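# Seat the stencil plate on the registration pins

## Robot

A 7-joint arm with a two-finger parallel gripper is mounted at the origin on the work surface. World frame = base frame: x ahead of the robot, y to its left, z up, the work surface at z = 0. Lengths are in m, angles in rad, forces in N, time in s.
With the tool pointing down it reaches from about 0.4 to 0.85 m from the base axis. Payload 4.5 kg.
Tool frame: the origin (TCP) lies at the centre of the arm's flange, where the gripper is bolted on; the fingertips stand 166 mm ahead of it and the grasp point (between the pads) lies 147 mm ahead of it (r.grip_depth is the distance from the TCP to the grasp point, in m); z points along the fingers, y is the line along which they close (so a half turn about z gives the same grasp; the last joint's range is limited). The gripper opens to 88 mm and grips with 3 to 60 N. Pads are 18 mm wide; open, the fingers measure 123 mm over their backs; the gripper's body (75 mm by 187 mm) begins 45 mm behind the grasp point.
Start: joints at [1.37, 0.689, -0.195, 1.565, 0.157, 0.902, -0.215], TCP at [0.145, -0.608, 0.405] pointing down, gripper open.
Joint ranges: [-3.01, 3.01], [-0.46, 2.08], [-1.47, 1.51], [0.13, 2.56], [-1, 4.14], [0.04, 2.09], [-2.66, 2.66]. Speed limits (rad/s): [2.57, 2.57, 3.14, 3.14, 3.14, 3.14, 3.14].

## Interface

Orientations are given as a unit quaternion [x, y, z, w].
In Python, from plant import status, cams, r, finder gives the robot as it stands.
- The arm moves only by the tool play_rows, never from a script. Its argument "rows" is a list of rows, each a list of 7 numbers: the opening in per cent of the stroke, from 0 (shut) to 100 (fully open), then the shift along the tool's x, y, z in m, then the turn, a rotation vector about the tool's x, y, z in degrees. A call has 1 to 8 rows; each row shifts and turns the commanded pose from where the row before left it, along the tool's axes as they then stand; what a row does not reach is not made up. A row lasts 1/8 s, in which the tool goes at most 62.5 mm and 10.7 degrees, less where a joint would pass 70% of its speed; a pose out of reach is approached as far as the arm can. A call with a gripper value outside its range is refused whole. The fingers move at their own pace and stop on an object; "grip_force" is the grip in N (left out, the last holds). Time passes only in rows, so rows that do not move let the fingers close. It gives the time, the measured TCP pose, the force, the opening and the grip force at its end, in the units of the state.
- status.get_state(): the state, without advancing time (a new reading comes with each control period).
- cams.snapshot(name): name is "scene" or "top"; returns the picture (420x560x3 uint8, red, green, blue); there is no depth.
- cams.camera_params(name): a dict with "vfov" (degrees; the focal length in pixels is half the picture's height over the tangent of half this angle, whatever the lens; pixels are square), "cx", "cy" (the principal point, pixels), "R" (3x3) and "t" (3): a world point X has camera coordinates R X + t. Camera axes: x right, y down, z forward; pixel columns grow to the right and rows downward; lengths in m; the calibration is good to about 2 mm. A picture is of the moment at which its call begins. camera_params takes no time and is no camera call.
- r.finish_job(): hands the job in; it is judged then, once.
Trained networks look in the newest picture that a camera, given by its name, has taken for a name from the list of things; names that differ only in an ending like _2 or _b are one class to them, and where a whole thing is asked for, a point or a joint stands for the part that bears it (a point fixed in the world has none). Each returns a list of dicts, best first, with "score" (0 to 1); they miss things now and then, are a little off and sometimes report something else, mostly with a low value. They report only what shows in the picture. A call takes as long as a camera call. They do not tell look-alikes from the thing itself.
- finder.spot_in(camera, label): "at" ([x, y, z] in m, in the coordinates of the camera as it stood for that picture, good to about 4 mm: the middle of the surface that is visible of it).
- finder.regions_of(camera, label): "mask" (420x560 bool, what is visible of it).
The state is a dict: "clock": time; "q": joint angles; "qd": joint speeds; "joint_torque": joint torques, N m; "tool_pos": TCP position; "eef_rot": TCP orientation; "contact_force": force on the tool from outside, world axes, zero at the start; "moment": the same for the moment, N m; "opening": opening from 0.0 (shut) to 1.0 (fully open); "finger_force": force on a finger pad.
Only numpy, scipy, OpenCV 4.12 (cv2) and the standard library are available. Lean on these libraries where they do the work, as an engineer would, in place of code of your own. Each camera call takes 0.05 s, during which the arm holds its last target. There are 200 camera calls.

## Task

One of the two stencil plates parked on the plywood registration board has a big round hole at each end: slide that one across, keeping it low (no more than about 2 cm above the decks), until its two holes drop over the two steel pins in the sunken bed, so that it lies flat on the bed. Leave the other plate, which has a round hole at one end only, where it is.

Things in the scene. Friction and masses are not known exactly. Their poses are not given: they have to be found in the camera images.
- stencil: stencil plate to seat: aluminium, 170 x 100 x 5 mm, 0.26 kg, a 35 mm round hole at each end (centres at x = +60 and -60 mm, y = 0), six small windows. Amid it a dark wooden block handle, 70 mm along x, 20 mm wide, its top 41 mm above the underside: grip across the 20 mm. A half turn makes no difference. Origin: centre of underside; x along length, z up. Starts on the left or right deck.
- other_stencil: the other plate, to be left alone, on the other deck: same size, windows and handle, but only one round hole, at its -x end (the end nearer the robot); the far end is solid. Origin and axes as for the first.
- board: plywood board fixed to the table, 220 mm (x) by 460 mm (y). Origin: centre of its underside, at table height; z up. A raised deck, 160 mm wide along y, top 24 mm above the origin, lies either side of the sunken bed, which is 140 mm wide. Two fixed steel cone pins stand on the bed at x = +60 and -60 mm, y = 0: 26 mm across the foot, 8 mm at the tip, tips level with the decks.
- seat (a point): middle of the bed floor, midway between the pins, 8 mm above the board's underside; axes as the board's. A seated plate has its underside's centre here and its length along x.
Mind the look-alikes: they are no part of the job. What is shaped like the stencil but orange or purple is not meant.

How it is judged:
At the end, for the whole second after the job is handed in: The two-hole plate lies still and flat (within 3.4 degrees) on the bed with the pins through its holes: its middle within 12 mm of the board's middle, its underside less than 4 mm above the bed floor, its length within 10 degrees of the board's x; the other plate is within 20 mm of where it was (horizontal distance between stencil and board below 0.012 m and z of stencil in the frame of board below 0.012 m and angle between the x axis of stencil and the x axis of board, either way round below 0.175 rad and angle between stencil's own z axis and vertical below 0.06 rad and linear speed of stencil below 0.02 m/s and distance of other_stencil from where it was at the start of the episode below 0.02 m); the robot touches nothing.
It fails at once if the plate is lifted more than 45 mm above the decks (z of stencil in the frame of board above 0.069 m).
It fails at once if the other plate is moved by more than 20 mm (distance of other_stencil from where it was at the start of the episode above 0.02 m).
It also fails if it takes over 40 s, if anything falls off the work surface, if the arm or the gripper's body presses on something with over 40 N, if the wrist force passes 120 N, or if a joint passes its speed limit or range.

## Working session

There is one attempt and no reset: what is moved stays moved. The work goes in short steps, Python scripts to look and compute and a tool call to move; the robot and the scene stay as the last step left them, time stands still between calls to the robot, and variables do not carry over. Pictures are saved under pics/ and viewed, at most 10 in all, crops included, and the job is handed in when it is done.

Besides the shell and the picture viewer there is one more tool, called after "Call:" by a JSON object that holds its "method" and its "body". play_rows: Moves the arm, as the interface text tells. Its arguments: {"type":"object","properties":{"rows":{"type":"array","items":{"type":"array","items":{"type":"number"}}},"grip_force":{"type":"number"}},"required":["rows"]}

```bash
mkdir -p pics; cat > h.py <<'E'
import numpy as np, cv2
from plant import status, cams, r, finder
def P(c):
    p=cams.camera_params(c); f=210/np.tan(np.radians(p['vfov'])/2)
    return f,p['cx'],p['cy'],np.array(p['R']),np.array(p['t'])
def ray(c,u,v,z):
    f,cx,cy,R,t=P(c); d=R.T@np.array([(u-cx)/f,(v-cy)/f,1]); o=-R.T@t
    return o+d*(z-o[2])/d[2]
def pix(c,X):
    f,cx,cy,R,t=P(c); a=R@np.array(X)+t; return a[:2]/a[2]*f+[cx,cy]
def wor(c,a):
    f,cx,cy,R,t=P(c); return R.T@(np.array(a)-t)
def snap(c,n):
    im=cams.snapshot(c); cv2.imwrite(f'pics/{n}.png',im[:,:,::-1]); return im
E
python3 - <<'E'
from h import *
for c in ('top','scene'):
    snap(c,c+'0')
    for l in ('stencil','other_stencil','board'):
        for d in finder.spot_in(c,l):
            w=wor(c,d['at']); print(c,l,round(d['score'],2),w.round(3),pix(c,w).round())
    f,cx,cy,R,t=P(c); print(c,f,cx,cy,(-R.T@t).round(3),R.round(2).tolist())
E
```

```text
top stencil 0.79 [ 0.254 -0.257  0.003] [398. 291.]
top stencil 0.66 [ 0.514 -0.16   0.029] [351. 170.]
top stencil 0.56 [0.215 0.258 0.005] [156. 308.]
top other_stencil 0.55 [0.558 0.13  0.029] [219. 151.]
top other_stencil 0.2 [ 0.515 -0.158  0.026] [349. 169.]
top board 0.93 [ 0.521 -0.021  0.024] [287. 167.]
top 385.6282765083648 270.85547392028315 212.6146115458794 [ 0.263 -0.016  0.843] [[0.01, -1.0, -0.03], [-0.98, -0.0, -0.19], [0.19, 0.04, -0.98]]
scene stencil 0.69 [ 0.263 -0.266 -0.001] [144. 224.]
scene stencil 0.65 [ 0.542 -0.169  0.029] [245. 268.]
scene stencil 0.65 [0.228 0.253 0.003] [325. 160.]
scene other_stencil 0.75 [0.585 0.118 0.03 ] [384. 227.]
scene board 0.56 [ 0.568 -0.039  0.017] [314. 255.]
scene 399.80700982959877 283.75948568112545 203.34824079366575 [ 1.023 -0.403  0.48 ] [[0.55, 0.84, -0.0], [0.43, -0.29, -0.86], [-0.72, 0.47, -0.52]]
```

View pics/top0.png

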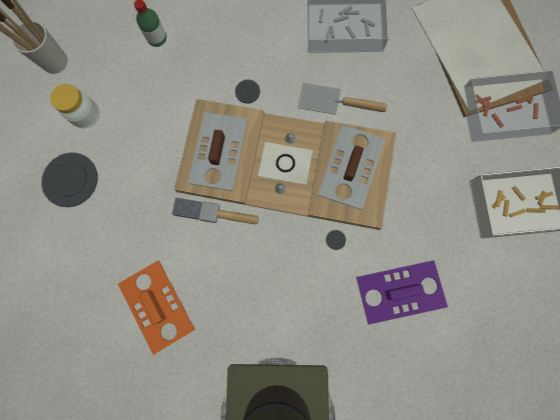

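View pics/scene0.png

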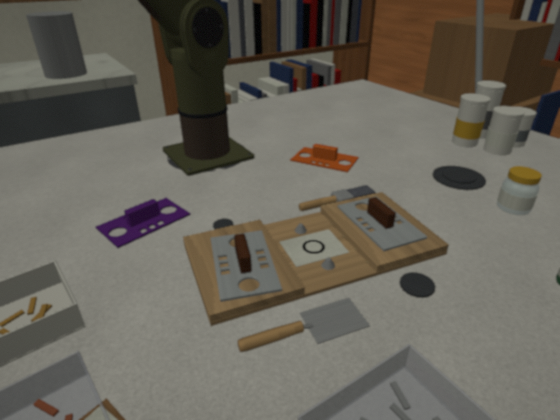

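Candidates in the top picture: the right-deck plate (351,170) has round holes at both ends. The left-deck plate (219,151) has one hole. The orange (156,308) and purple (402,292) plates are look-alikes. I choose the right-deck plate and check it in a crop.

```bash
python3 - <<'E'
from h import *
im=cams.snapshot('top')
x0,y0=165,90
cv2.imwrite('pics/crop1.png',cv2.resize(im[y0:y0+145,x0:x0+240,::-1],None,fx=3.3,fy=3.3,interpolation=cv2.INTER_CUBIC))
def rect(m,z):
    c=max(cv2.findContours(m.astype(np.uint8),cv2.RETR_EXTERNAL,cv2.CHAIN_APPROX_NONE)[0],key=cv2.contourArea)[:,0]
    w=np.array([ray('top',u,v,z)[:2] for u,v in c]).astype(np.float32)*1000
    R=cv2.minAreaRect(w); b=cv2.boxPoints(R); e0,e1=b[1]-b[0],b[2]-b[1]
    L=e0 if np.hypot(*e0)>np.hypot(*e1) else e1
    return np.round(R[0],1),np.round(R[1],1),np.degrees(np.arctan2(L[1],L[0])).round(1)%180
for l,z in (('stencil',.029),('other_stencil',.029),('board',.024)):
    for d in finder.regions_of('top',l):
        ys,xs=np.nonzero(d['mask']); print(l,round(d['score'],2),xs.mean().round(),ys.mean().round(),d['mask'].sum(),*rect(d['mask'],z))
print(status.get_state()['eef_rot'],r.grip_depth)
a=ray('top',290,137.5,.02);b=ray('top',280,187.5,.02);print(a,b,(a+b)/2,np.degrees(np.arctan2(*(a-b)[1::-1])), np.linalg.norm(a-b))
E
```

```text
stencil 0.97 155.0 306.0 3316 [221.4 252.2] [166.3  99. ] 31.1
stencil 0.96 401.0 292.0 3192 [ 253.5 -254.1] [ 97.4 165.9] 103.0
stencil 0.84 351.0 166.0 3081 [ 521.2 -160.5] [103.4 174.2] 160.6
other_stencil 0.89 218.0 150.0 3024 [559.3 132.8] [102.3 174.4] 170.1
board 0.71 288.0 166.0 13899 [533.7 -16.2] [462.7 225.7] 79.3
[9.93115109e-01 1.17142557e-01 3.14176235e-05 2.56779960e-05] 0.1473
[ 0.59172661 -0.02825115  0.02      ] [ 0.4756645  -0.00614818  0.02      ] [ 0.53369556 -0.01719967  0.02      ] -10.782345157710695 0.11814801535969009
```

View pics/crop1.png

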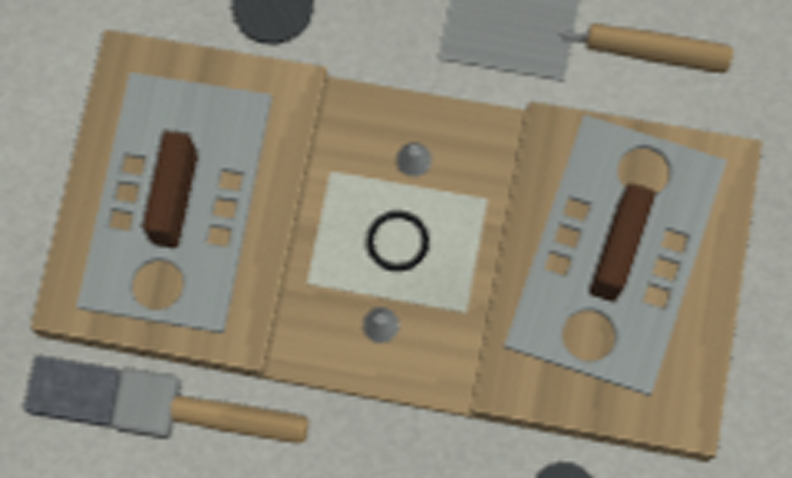

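The crop confirms it: the right-hand plate has round holes at both ends, at crop (643,170) and (589,334). The left one has a single hole at (157,284). Moving above the right plate now.

Call:
{"method": "play_rows", "body": {"rows": [[60,0.0294,-0.0217,0.0065,0,0,0],[60,0.0294,-0.0217,0.0065,0,0,0],[60,0.0294,-0.0217,0.0065,0,0,0],[60,0.0294,-0.0217,0.0065,0,0,0],[60,0.0294,-0.0217,0.0065,0,0,0],[60,0.0294,-0.0217,0.0065,0,0,0],[60,0.0294,-0.0217,0.0065,0,0,0],[60,0.0294,-0.0217,0.0065,0,0,0]], "grip_force": 25}}

```text
clock: 1.6
tool_pos: [0.3346, -0.3835, 0.3528]
eef_rot: [0.993, 0.117, 0.0, 0.0]
contact_force: [-0.1, -0.8, -0.6]
opening: 0.601
finger_force: 0.0
```

Call:
{"method": "play_rows", "body": {"rows": [[60,0.0294,-0.0217,0.0065,0,0,0],[60,0.0294,-0.0217,0.0065,0,0,0],[60,0.0294,-0.0217,0.0065,0,0,0],[60,0.0294,-0.0217,0.0065,0,0,0],[60,0.0294,-0.0217,0.0065,0,0,0],[60,0.0294,-0.0217,0.0065,0,0,0],[60,0.0294,-0.0217,0.0065,0,0,0],[60,0.0294,-0.0217,0.0065,0,0,0]]}}

```text
clock: 2.6
tool_pos: [0.5231, -0.1598, 0.3006]
eef_rot: [0.993, 0.117, 0.0, 0.0]
contact_force: [-0.2, 0.6, 0.2]
opening: 0.599
finger_force: 0.0
```

Call:
{"method": "play_rows", "body": {"rows": [[60,0,0,0,0,0,6.6],[60,0,0,0,0,0,6.6],[60,0,0,0,0,0,6.6],[60,0,0,0,0,0,6.6],[60,0,0,0,0,0,6.5],[60,0,0,0,0,0,0]]}}

```text
clock: 3.35
tool_pos: [0.5224, -0.1606, 0.3008]
eef_rot: [0.986, -0.168, 0.0, 0.0]
contact_force: [-0.3, -0.0, 0.4]
opening: 0.598
finger_force: 0.0
```

Call:
{"method": "play_rows", "body": {"rows": [[60,-0.001,0,0.02,0,0,0],[60,0,0,0.02,0,0,0],[60,0,0,0.02,0,0,0],[60,0,0,0.02,0,0,0],[60,0,0,0.01,0,0,0],[60,0,0,0.008,0,0,0],[60,0,0,0,0,0,0]]}}

```text
clock: 4.22
tool_pos: [0.5212, -0.1604, 0.2026]
eef_rot: [0.986, -0.169, -0.0, -0.0]
contact_force: [0.8, -1.6, -0.6]
opening: 0.602
finger_force: 0.0
```

```bash
python3 - <<'E'
from h import *
im=snap('scene','s1')
cv2.imwrite('pics/s1c.png',cv2.resize(im[120:330,150:430,::-1],None,fx=2.8,fy=2.8))
E
```

```text
(no output)
```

View pics/s1c.png

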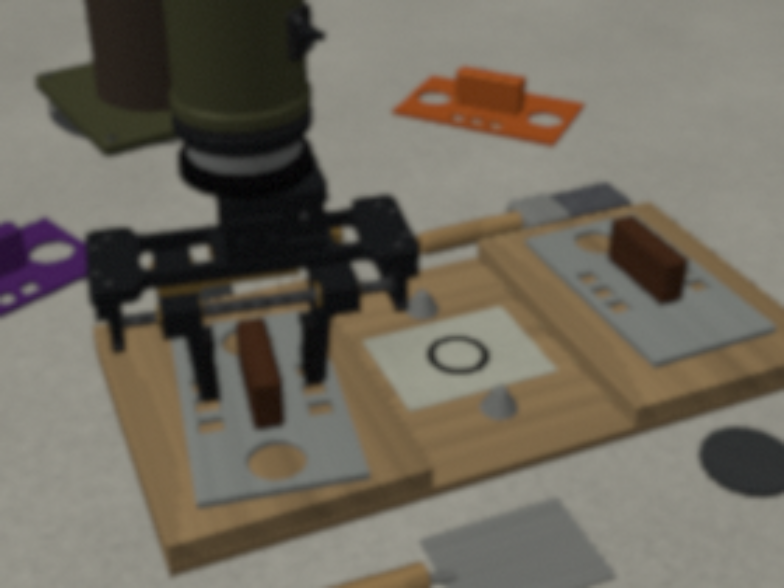

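The open fingers straddle the handle in the crop, with tips at (205,395) and (315,380) around the handle at (260,375). Closing now.

Call:
{"method": "play_rows", "body": {"rows": [[10,0,0,0,0,0,0],[10,0,0,0,0,0,0],[10,0,0,0,0,0,0],[10,0,0,0,0,0,0],[10,0,0,0,0,0,0],[10,0,0,0,0,0,0]], "grip_force": 30}}

```text
clock: 5.03
tool_pos: [0.5212, -0.1606, 0.2029]
eef_rot: [0.986, -0.169, 0.0, 0.0]
contact_force: [0.3, -0.6, 2.7]
opening: 0.228
finger_force: 30.0
```

Call:
{"method": "play_rows", "body": {"rows": [[10,0,0,-0.004,0,0,0],[10,0,0,-0.004,0,0,0],[10,0,0,-0.002,0,0,0],[10,0,0,0,0,0,-4.4],[10,0,0,0,0,0,-4.4],[10,0,0,0,0,0,0]]}}

```text
clock: 5.78
tool_pos: [0.5212, -0.1604, 0.2127]
eef_rot: [0.996, -0.093, -0.0, -0.0]
contact_force: [0.1, -0.0, -2.5]
opening: 0.224
finger_force: 30.0
```

```bash
python3 - <<'E'
from h import *
im=snap('top','t1')
cv2.imwrite('pics/t1c.png',cv2.resize(im[90:235,165:405,::-1],None,fx=3.3,fy=3.3,interpolation=cv2.INTER_CUBIC))
s=status.get_state();print(s)
E
```

```text
{'clock': 5.825, 'q': array([ 0.19306112,  0.8923452 ,  0.03557499,  1.94163751, -0.09134001,
        0.30919099, -1.4556982 ]), 'qd': array([-0.00351549,  0.00044049,  0.00313323,  0.00020279, -0.00249965,
       -0.00066931, -0.00011875]), 'joint_torque': array([ 5.95926144e-02, -5.35288095e+01,  2.08499014e+00, -6.40969366e+00,
        3.59159731e-02, -7.23835384e-02,  4.40720329e-02]), 'tool_pos': array([ 0.52116448, -0.16042364,  0.21271241]), 'eef_rot': array([ 9.95616735e-01, -9.35270772e-02, -2.73629746e-05, -3.56643675e-05]), 'contact_force': array([ 0.77249036, -0.59729763, -3.52669575]), 'moment': array([ 0.04710355,  0.01510737, -0.04651215]), 'finger_force': 29.999239915050566, 'opening': 0.22559554692943315}
```

View pics/t1c.png

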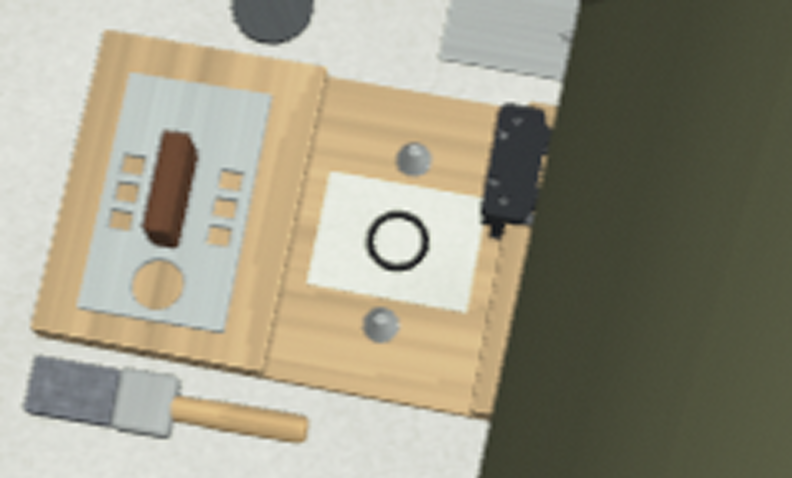

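The top view is blocked by the arm, so the scene camera will check the fit. Next I slide the plate over the bed, 10 mm above the decks.

Call:
{"method": "play_rows", "body": {"rows": [[10,-0.0018,-0.0179,0,0,0,0],[10,-0.0018,-0.0179,0,0,0,0],[10,-0.0018,-0.0179,0,0,0,0],[10,-0.0018,-0.0179,0,0,0,0],[10,-0.0018,-0.0179,0,0,0,0],[10,-0.0018,-0.0179,0,0,0,0],[10,-0.0018,-0.0179,0,0,0,0],[10,-0.0018,-0.0179,0,0,0,0]]}}

```text
clock: 6.82
tool_pos: [0.5336, -0.0158, 0.2127]
eef_rot: [0.996, -0.093, 0.0, 0.0]
contact_force: [0.1, -0.7, -2.6]
opening: 0.223
finger_force: 30.0
```

Call:
{"method": "play_rows", "body": {"rows": [[10,0,0,0,0,0,0],[10,0,0,0,0,0,0]]}}

```text
clock: 7.08
tool_pos: [0.5334, -0.0177, 0.2127]
eef_rot: [0.996, -0.093, 0.0, 0.001]
contact_force: [0.1, -0.3, -3.2]
opening: 0.222
finger_force: 30.0
```

```bash
python3 - <<'E'
from h import *
im=snap('scene','s2')
cv2.imwrite('pics/s2c.png',cv2.resize(im[180:320,210:420,::-1],None,fx=3.7,fy=3.7,interpolation=cv2.INTER_CUBIC))
s=status.get_state();p=s['tool_pos'];a=2*np.arctan2(s['eef_rot'][1],s['eef_rot'][0]);e=np.array([np.cos(a),np.sin(a)])
print(p,np.degrees(a))
b=np.radians(-10.75);eb=np.array([np.cos(b),np.sin(b)])
for k in(.06,-.06):
  print('hole',(pix('scene',[*(p[:2]+k*e),.039])-[210,180])*3.7,'pin tip',(pix('scene',[*(np.array([.5337,-.0169])+k*eb),.024])-[210,180])*3.7)
E
```

```text
[ 0.53339449 -0.01809062  0.21275046] -10.730214517616
hole [435.51039909 262.22463157] pin tip [436.12681978 286.18838598]
hole [332.08835351 136.50682209] pin tip [333.72950426 158.91342245]
```

View pics/s2c.png

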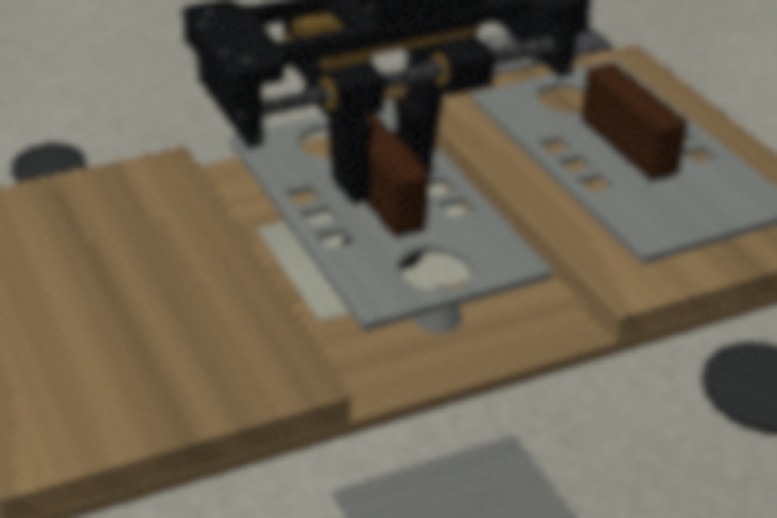

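The near hole shows at (436,269) in the crop, where I predicted (436,262), and the pin foot is where expected at (438,320). The alignment is close enough for the cones to guide it, so I lower gently.

Call:
{"method": "play_rows", "body": {"rows": [[10,-0.001,-0.0005,0.004,0,0,0],[10,0,0,0.004,0,0,0],[10,0,0,0.004,0,0,0],[10,0,0,0.003,0,0,0],[10,0,0,0,0,0,0]]}}

```text
clock: 7.75
tool_pos: [0.5325, -0.0164, 0.1974]
eef_rot: [0.996, -0.093, -0.0, 0.0]
contact_force: [-0.6, -0.2, -3.3]
opening: 0.225
finger_force: 30.0
```

```bash
python3 - <<'E'
from h import *
im=snap('scene','s3')
cv2.imwrite('pics/s3c.png',cv2.resize(im[180:320,210:420,::-1],None,fx=3.7,fy=3.7,interpolation=cv2.INTER_CUBIC))
s=status.get_state();p=s['tool_pos'];print(p,s['contact_force'],s['moment'])
b=np.radians(-10.75);eb=np.array([np.cos(b),np.sin(b)])
for k in(.06,-.06): print('hole',(pix('scene',[*(p[:2]+k*eb),.024])-[210,180])*3.7)
E
```

```text
[ 0.53258057 -0.01635298  0.19756284] [ 0.22099277 -0.09153072 -3.07871065] [ 0.06472577 -0.01933796 -0.03086606]
hole [435.56638861 284.58280597]
hole [333.36697993 157.65955629]
```

View pics/s3c.png

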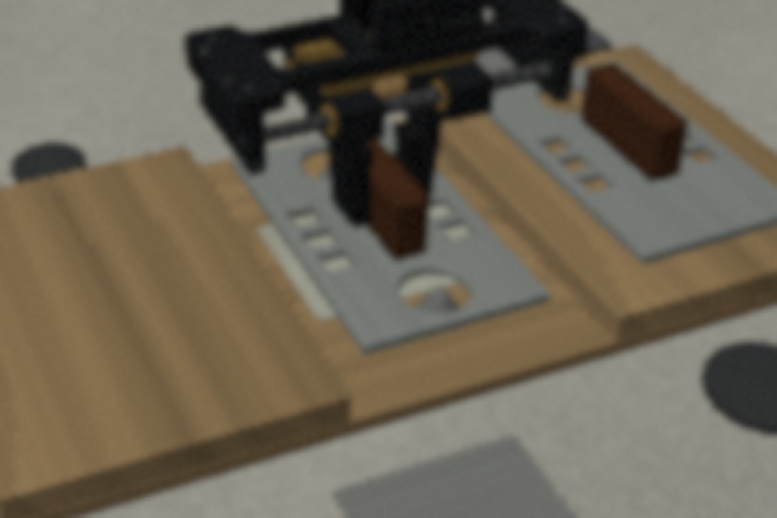

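The near pin tip shows at (440,292) inside the hole centred at (434,291), about 2–3 mm off. I correct slightly toward the left deck and lower further.

Call:
{"method": "play_rows", "body": {"rows": [[10,0.001,-0.002,0.002,0,0,0],[10,0,0,0.003,0,0,0],[10,0,0,0.003,0,0,0],[10,0,0,0.002,0,0,0],[10,0,0,0,0,0,0]]}}

```text
clock: 8.43
tool_pos: [0.5339, -0.0146, 0.1875]
eef_rot: [0.996, -0.093, -0.0, 0.0]
contact_force: [-0.2, -0.1, -3.0]
opening: 0.222
finger_force: 30.0
```

Call:
{"method": "play_rows", "body": {"rows": [[10,0,0,0.001,0,0,0],[10,0,0,0.0005,0,0,0],[10,0,0,0,0,0,0]]}}

```text
clock: 8.8
tool_pos: [0.534, -0.0146, 0.1869]
eef_rot: [0.996, -0.093, 0.0, 0.0]
contact_force: [-1.5, -0.6, 6.2]
opening: 0.228
finger_force: 30.0
```

Call:
{"method": "play_rows", "body": {"rows": [[30,0,0,0,0,0,0],[50,0,0,0,0,0,0],[50,0,0,0,0,0,0],[50,0,0,0,0,0,0],[50,0,0,-0.02,0,0,0],[50,0,0,-0.03,0,0,0],[50,0,0,-0.05,0,0,0],[50,0,0,-0.05,0,0,0]]}}

```text
clock: 9.8
tool_pos: [0.5337, -0.0146, 0.3374]
eef_rot: [0.996, -0.093, -0.0, 0.0]
contact_force: [0.2, 0.2, 0.4]
opening: 0.496
finger_force: 0.0
```

Call:
{"method": "play_rows", "body": {"rows": [[50,0,0.04,-0.02,0,0,0],[50,0,0.04,0,0,0,0],[50,0,0.04,0,0,0,0],[50,0,0.04,0,0,0,0],[50,0,0.04,0,0,0,0],[50,0,0.04,0,0,0,0],[50,0,0.04,0,0,0,0],[50,0,0.03,0,0,0,0]]}}

```text
clock: 10.8
tool_pos: [0.4758, -0.3211, 0.3561]
eef_rot: [0.996, -0.094, -0.0, 0.0]
contact_force: [-0.3, 0.6, 0.5]
opening: 0.501
finger_force: 0.0
```

```bash
python3 - <<'E'
from h import *
im=snap('top','t2'); s=snap('scene','s4')
a=cv2.resize(im[90:235,165:405,::-1],(480,290),interpolation=cv2.INTER_CUBIC)
b=cv2.resize(s[190:320,180:450,::-1],(620,299),interpolation=cv2.INTER_CUBIC)
o=np.zeros((595,620,3),np.uint8);o[:290,:480]=a;o[296:595]=b
cv2.imwrite('pics/fin.png',o)
for d in finder.regions_of('top','stencil')+finder.regions_of('top','other_stencil'):
    ys,xs=np.nonzero(d['mask'])
    c=max(cv2.findContours(d['mask'].astype(np.uint8),0,1)[0],key=cv2.contourArea)[:,0]
    for z in (.013,.029):
        R=cv2.minAreaRect(np.array([ray('top',u,v,z)[:2]*1000 for u,v in c]).astype(np.float32)); print(round(d['score'],2),xs.mean().round(),z,np.round(R[0],1),np.round(R[1],1),round(R[2],1))
E
```

```text
0.81 284.0 0.013 [534.3 -14.7] [ 99.3 171.7] 79.7
0.81 284.0 0.029 [529.1 -14.7] [ 97.3 168.4] 79.7
0.75 156.0 0.013 [220.2 256.8] [169.9 103.1] 30.7
0.75 156.0 0.029 [221.  251.5] [166.6 101.1] 30.7
0.71 401.0 0.013 [ 253.5 -259.4] [100.6 170.2] 12.3
0.71 401.0 0.029 [ 253.7 -254.7] [ 98.7 166.9] 12.3
0.57 217.0 0.013 [565.1 136.4] [103.2 174.9] 80.0
0.57 217.0 0.029 [559.2 133.5] [101.2 171.5] 80.0
```

View pics/fin.png

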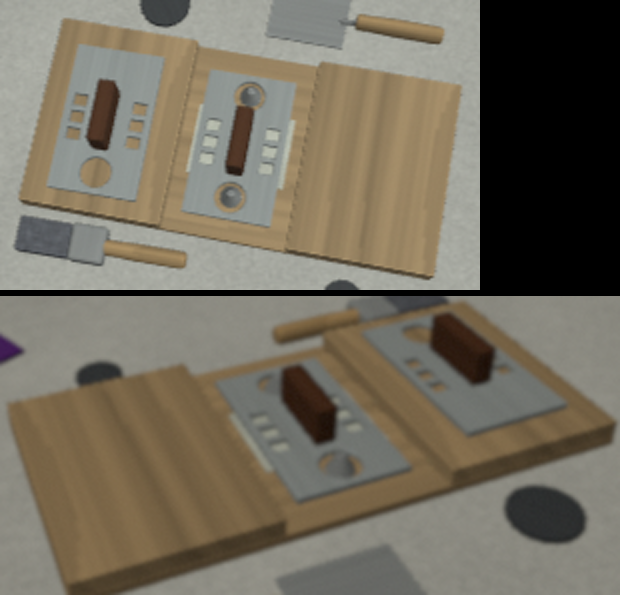

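Both pins stand through the holes, at (252,95) and (230,197) in the composite. The plate lies flat within 3 mm of the board's middle, and the other plate has not moved. Handing in.

```bash
python3 -c "
from plant import r
print(r.finish_job())"
```

```text
the job is handed in; nothing more can be done
None
```

The two-hole plate lies flat on the bed with both pins through its holes, within about 3 mm of the board's middle by the final pictures. The other plate did not move, and the job was handed in at about 11 s; no verdict was returned.

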